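# Lock the pod bin with its quarter-turn fastener

## Task

The sprung lid of the coffee-pod bin stands ajar. Set your fingertips in the slot of the round black fastener on the lid, push the lid fully shut and, keeping it pressed down, turn the fastener a quarter turn clockwise as far as it goes, so that the lid stays locked shut when you let go and move clear. Only press and turn: do not lift the lid further open, and leave the other things on the worktop where they are.

Things in the scene. Friction and masses are not known exactly. Their poses are not given: they have to be found in the camera images.
- pod_bin: white open-topped bin fixed to the worktop, 200 (its x) x 240 (its y) x 90 mm high, coffee pods inside; origin at the centre of its underside, its -x side is the front, facing roughly to the robot. A wooden lid 200x240x8 mm is hinged along the top of its back edge (x = +100, z = 90 mm in this frame). A fixed steel keeper bar inside the front wall holds the fastener's tongue once it is turned
- bin_lid (a joint): lid angle, rad: 0 = fully shut (a hard stop), grows as the front of the lid rises. A spring lifts it: at rest unlocked it stands at about 0.2; holding it shut takes about 7 N downward at the fastener. Locked, it rises only to about 0.02
- cam (a joint): fastener angle, rad: 0 = unlocked (slot runs left-right along the bin's y), grows clockwise seen from above, to a hard stop at 1.57 = locked (slot runs front-back along the bin's x). It starts at 0 to 0.25. Turns easily (under 0.15 N m) and stays where it is left, but fingers pressing on the slot floor drag it back if they turn back. The tongue under the lid passes below the keeper between about 0.8 and 1.57 only if the lid is held shut meanwhile
- slot_center (a point): centre of the floor of the fastener's slot, on the turning axis (in the lid's plane 150 mm in front of the hinge; with the lid shut it is 103 mm above the worktop). Frame turns with the fastener: y runs along the slot, x across it, z up out of the lid. The fastener is a disc 84 mm across; two black D-shaped halves stand 14 mm above the aluminium slot floor, leaving between them a straight slot 32 mm wide, 84 mm long, open at both ends
- slot_mark (a point): orange mark on the slot floor, 32 mm from the centre, at one end of the slot; it points to the red dot on the lid (the bin's right side, -y) when unlocked and to the green dot (front, -x) when locked
- coffee_pod_3: loose coffee pod, beige cup with green foil, 51 mm across, 44 high; origin at its underside; to be left alone
- coffee_pod_4: loose coffee pod, beige cup with red foil, 51 mm across, 44 high; origin at its underside; to be left alone
- kitchen_timer: red round kitchen timer, 65 mm across, 52 high; origin at its underside; to be left alone
- measuring_cup: small orange cup with handle, 64x91x54; origin at its underside; to be left alone
- salt_shaker: salt shaker, grey top, 44 mm across, 90 high, left of the bin; origin at its underside; to be left alone

How it is judged:
By the outcome, as a careful person would: the job done as asked, in the order asked, and still so for the second after the job is handed in, with the robot touching nothing.
It also fails if it takes over 38 s, if anything falls off the work surface, if the arm or the gripper's body presses on something with over 40 N, if the wrist force passes 120 N, or if a joint passes its speed limit or range.

## Robot

A 6-joint arm with a two-finger parallel gripper is mounted at the origin on a cart in front of the work surface, level with it; the furniture and walls round the work are solid. World frame = base frame: x ahead of the robot, y to its left, z up, the work surface at z = 0. Lengths are in m, angles in rad, forces in N, time in s.
With the tool pointing down it reaches from about 0.275 to 0.75 m from the base axis. Payload 10.2 kg.
Tool frame: the origin (TCP) lies at the very end of the fingers, on their centre line; the grasp point (between the pads) lies 19 mm behind it (env.grasp_offset is the z of the grasp point in the tool frame, in m); z points along the fingers, y is the line along which they close (so a half turn about z gives the same grasp; the last joint's range is limited). The gripper opens to 88 mm and grips with 3 to 60 N. Pads are 18 mm wide; open, the fingers measure 123 mm over their backs; the gripper's body (75 mm by 187 mm) begins 45 mm behind the grasp point.
Start: joints at [-1.356, 0.313, 1.498, -0, 1.331, -0.223], TCP at [0.223, -0.475, 0.239] pointing down, gripper open.
Joint ranges: [-2.94, 2.94], [-0.97, 2.17], [0.19, 2.56], [-1.23, 4.37], [0.02, 3.11], [-2.88, 2.88]. Speed limits (rad/s): [2.39, 2.39, 3.01, 3.14, 3.14, 3.14].

## Interface

Orientations are given as a 3x3 rotation matrix whose columns are the frame's x, y, z axes.
In Python, from bench import env gives the robot as it stands.
- The arm moves only by the tool carry_out, never from a script. Its argument "steps" is a list of rows, each a list of 3 entries, a list of its own where there are three numbers: the shift along the tool's x, y, z in mm, then the turn about the tool's z in degrees, then the finger opening in mm, from 0 to 88.1. A call has 1 to 10 rows; each row is the pose to reach, as a shift and turn from the pose commanded when the call began, along the tool's axes at that moment; what a row does not reach only later rows make up. A row lasts 1/12 s, in which the tool goes at most 41.7 mm and 7.16 degrees, less where a joint would pass 70% of its speed; a pose out of reach is approached as far as the arm can. A call with a gripper value outside its range is refused whole. The fingers move at their own pace and stop on an object; the grip force is fixed at half the most. Time passes only in rows, so rows that repeat a pose let the fingers close. It gives the time, the measured TCP pose, the force, the opening and the grip force at its end, in the units of the state.
- env.observe(): the state, without advancing time (a new reading comes with each control period).
- env.capture(name): name is "scene" or "top"; returns a dict with "pixels" (420x560x3 uint8, blue, green, red), "vfov" (degrees; the focal length in pixels is half the picture's height over the tangent of half this angle, whatever the lens; pixels are square), "cx", "cy" (the principal point, pixels), "rvec" (rotation vector, rad) and "tvec" (3), from world to camera coordinates, as OpenCV has them. Camera axes: x right, y down, z forward; pixel columns grow to the right and rows downward; lengths in m; the calibration is good to about 2 mm. A picture is of the moment at which its call begins. There is no depth.
- env.close_job(): hands the job in; it is judged then, once.
The state is a dict: "time": time; "joint_pos": joint angles; "joint_vel": joint speeds; "joint_efforts": joint torques, N m; "tool_pos": TCP position; "tcp_rot": TCP orientation; "force": force on the tool from outside, world axes, zero at the start; "torque": the same for the moment, N m; "gripper_width": finger opening in m; "grip_force": force on a finger pad.
Only numpy, scipy, OpenCV 4.12 (cv2) and the standard library are available. Lean on these libraries where they do the work, as an engineer would, in place of code of your own. Each camera call takes 0.05 s, during which the arm holds its last target. There are 200 camera calls.

## Working session

There is one attempt and no reset: what is moved stays moved. The work goes in short steps, Python scripts to look and compute and a tool call to move; the robot and the scene stay as the last step left them, time stands still between calls to the robot, and variables do not carry over. Pictures are saved under pics/ and viewed, at most 10 in all, crops included, and the job is handed in when it is done.

Besides the shell and the picture viewer there is one more tool, called after "Emit:" as name(argument=value, ...), one argument or row to a line, values as JSON. carry_out: Moves the arm, as the interface text tells. Its arguments: {"type":"object","properties":{"steps":{"type":"array"}},"required":["steps"]}

```bash
mkdir -p pics
cat > h.py <<'E'
from bench import env
import numpy as np, cv2
def cap(n):
    c=env.capture(n); p=np.ascontiguousarray(c["pixels"]); f=p.shape[0]/2/np.tan(np.radians(c["vfov"])/2)
    K=np.array([[f,0,c["cx"]],[0,f,c["cy"]],[0,0,1]]); R=cv2.Rodrigues(np.array(c["rvec"],float))[0]; t=np.array(c["tvec"],float).ravel()
    return p,K,R,t
def ray(c,uv):
    _,K,R,t=c; d=R.T@np.linalg.inv(K)@np.array([uv[0],uv[1],1.]); return -R.T@t,d
def onz(c,uv,z):
    o,d=ray(c,uv); return o+d*(z-o[2])/d[2]
def tri(c1,a,c2,b):
    A=[];B=[]
    for c,u in((c1,a),(c2,b)):
        o,d=ray(c,u); d=d/np.linalg.norm(d); P=np.eye(3)-np.outer(d,d); A.append(P);B.append(P@o)
    return np.linalg.lstsq(np.vstack(A),np.hstack(B),rcond=None)[0]
E
python3 - <<'E'
from h import *
s,t=cap("scene"),cap("top")
cv2.imwrite("pics/s.png",s[0]);cv2.imwrite("pics/t.png",t[0])
for c in(s,t): print(-c[2].T@c[3],c[1][0,0])
o=env.observe();print(o["tool_pos"],o["tcp_rot"],o["gripper_width"],o["time"],o["force"])
E
```

```text
[-0.29949451  0.61734441  0.74587039] 415.3207443046003
[ 0.45357957 -0.08445157  1.35598203] 460.5639917245244
[ 0.2225133  -0.47529036  0.23825184] [[ 9.05669521e-01  4.23984262e-01 -2.55569660e-04]
 [ 4.23984285e-01 -9.05668936e-01  1.05075053e-03]
 [ 2.14040187e-04 -1.05999025e-03 -9.99999415e-01]] 0.08800375234023997 0.1 [-1.05046777 -0.31991197 -1.07807492]
```

View pics/s.png

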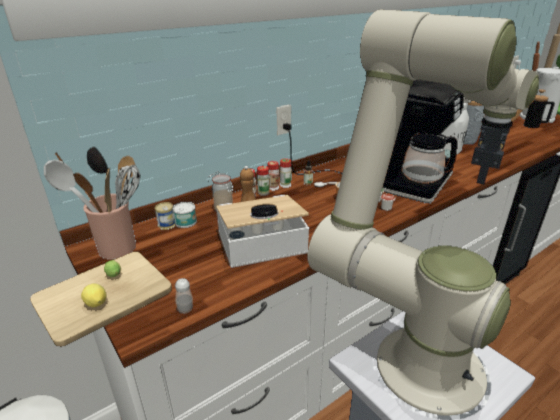

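View pics/t.png

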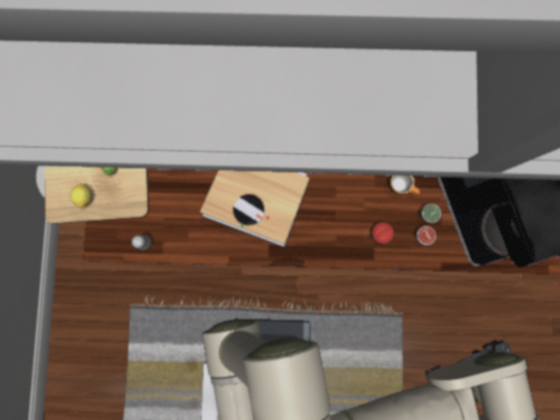

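The scene view shows the bin with its lid ajar, fastener at about (264,210). The top view has the fastener at about (249,209), with the lid turned about 20° and the mark at about (262,217). I'll crop in and measure.

```bash
cat > m.py <<'E'
from h import *
def meas(c):
    p=c[0]; x0,y0,x1,y1=195,160,315,250
    r=cv2.cvtColor(p[y0:y1,x0:x1],cv2.COLOR_BGR2HSV); out={}
    B=(r[...,2]<50).astype(np.uint8)
    n,l,st,ce=cv2.connectedComponentsWithStats(B); print([(st[i].tolist(),(ce[i]+[x0,y0]).round(1)) for i in range(1,n) if st[i,4]>25])
    sat=((r[...,1]>150)&(r[...,2]>100)).astype(np.uint8)
    n,l,st,ce=cv2.connectedComponentsWithStats(sat)
    for i in range(1,n):
        if 2<=st[i,4]<60: print("sat",st[i,4],(ce[i]+[x0,y0]).round(1),r[l==i].mean(0).round())
    return
E
python3 - <<'E'
from m import *
t=cap("top"); meas(t)
a=cv2.resize(t[0][165:250,195:315],None,fx=6.6,fy=6.6,interpolation=cv2.INTER_CUBIC)[:560]
cv2.imwrite("pics/tc.png",a)
s=cap("scene"); cv2.imwrite("pics/sc.png",cv2.resize(s[0][190:265,210:315],None,fx=7,fy=7,interpolation=cv2.INTER_CUBIC))
E
```

```text
[([48, 36, 20, 13, 115], array([253.7, 200.7])), ([39, 49, 20, 15, 124], array([242.6, 217.5]))]
sat 20 [312.  176.4] [ 10. 165. 110.]
sat 9 [311.9 184.9] [ 10. 166. 102.]
sat 33 [309.1 198.6] [ 10. 167. 105.]
```

View pics/tc.png

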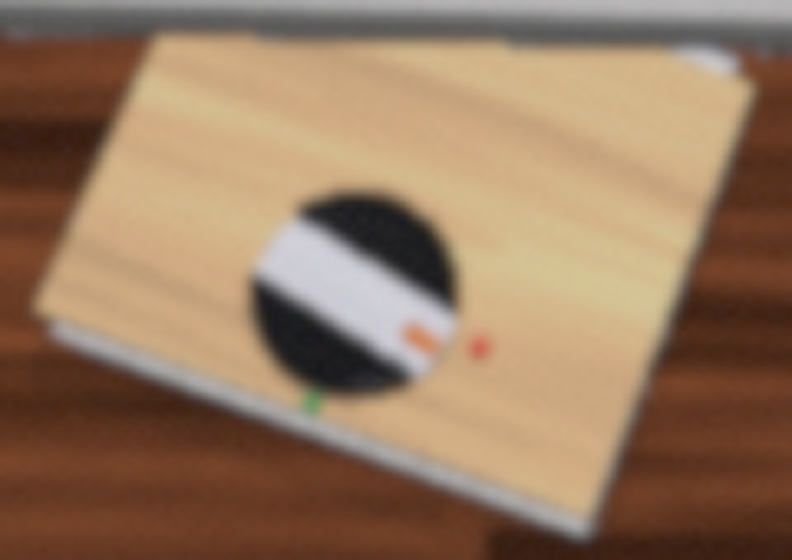

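View pics/sc.png

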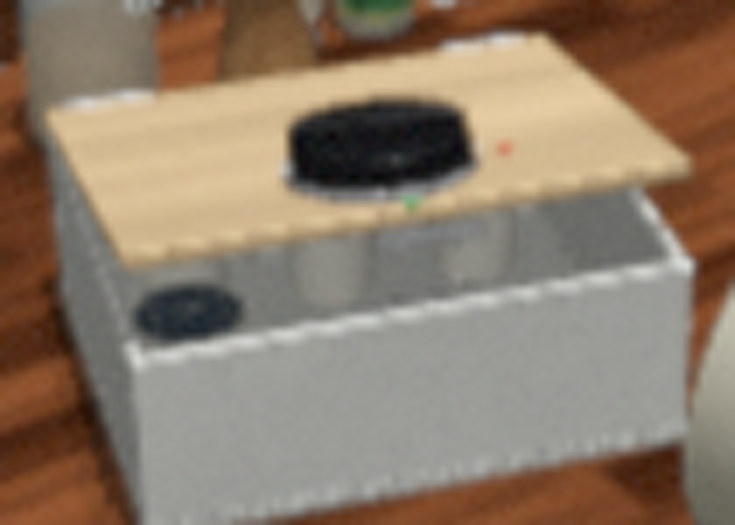

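The crop shows the disc centred at crop (355,292). The slot runs about 31° below image-right against about 20° for the lid front edge. The red dot is at (479,349) and the green dot at (312,402); in the scene crop they are at (504,149) and (412,203).

Run:
```python
from m import *
t=cap("top"); s=cap("scene")
T=lambda u,v:(195+(u+.5)/6.6-.5,165+(v+.5)/6.6-.5)
S=lambda u,v:(210+(u+.5)/7-.5,190+(v+.5)/7-.5)
red=tri(t,T(479,349),s,S(504,149)); gr=tri(t,T(312,402),s,S(412,203))
fl=tri(t,T(38,308),s,S(130,264)); fr=tri(t,T(592,515),s,S(690,165)); br=tri(t,T(755,85),s,S(545,38))
for n,v in(("red",red),("green",gr),("fl",fl),("fr",fr),("br",br)):print(n,v.round(4))
print("disc top 84?", onz(t,T(354,292),.15), [np.linalg.norm(onz(t,T(a,292),.15)-onz(t,T(b,292),.15)) for a,b in[(250,458)]])
bf=fl-fr; yaw=np.degrees(np.arctan2(bf[1],bf[0]))-90; print("bin yaw",yaw,np.linalg.norm(bf))
for a,b in(((300,215),(460,310)),((255,278),(412,378)),((355,292),(421,340))):
    d=onz(t,T(*b),.135)-onz(t,T(*a),.135); print("slot dir",np.degrees(np.arctan2(d[1],d[0])),onz(t,T(*b),.135))
m=(onz(t,T(300,215),.14)+onz(t,T(460,310),.14)+onz(t,T(255,278),.14)+onz(t,T(412,378),.14))/4;print("slot c",m)
```

```text
red [ 0.5615 -0.0176  0.1267]
green [0.537  0.0479 0.1356]
fl [0.5718 0.1604 0.1317]
fr [ 0.4955 -0.0655  0.1328]
br [ 0.6786 -0.1284  0.0953]
disc top 84? [0.58079342 0.03170743 0.15      ] [np.float64(0.08315118322014715)]
bin yaw -18.671641076198284 0.23845955398978771
slot dir -119.10155332729178 [ 0.57627685 -0.00997017  0.135     ]
slot dir -120.78526915834655 [0.54819591 0.00842765 0.135     ]
slot dir -124.34412319486067 [0.56366797 0.00535172 0.135     ]
slot c [0.58061724 0.03156866 0.14      ]
```

Emit:
carry_out(
  steps=[
    [[536,-310,0],-125,42],
    [[536,-310,0],-125,42],
    [[536,-310,0],-125,42],
    [[536,-310,0],-125,42],
    [[536,-310,0],-125,42],
    [[536,-310,0],-125,42],
    [[536,-310,0],-125,42],
    [[536,-310,0],-125,42],
    [[536,-310,0],-125,42],
    [[536,-310,0],-125,42],
  ],
)

```text
time: 1.13
tool_pos: [0.4616, -0.1317, 0.2389]
tcp_rot: [[-0.123, 0.992, 0.0], [0.992, 0.123, -0.0], [-0.0, 0.0, -1.0]]
force: [0.3, -1.1, -0.7]
gripper_width: 0.0419
grip_force: 0.0
```

```bash
cat > d.py <<'E'
import sys
from h import *
x,y,z,yaw=map(float,sys.argv[1:])
o=env.observe();R=np.array(o["tcp_rot"]);cy=np.degrees(np.arctan2(R[1,0],R[0,0]))
print("t",o["time"],o["tool_pos"],"yaw",cy,"F",np.round(o["force"],1),"T",np.round(o["torque"],2),"w",o["gripper_width"],"j",np.round(o["joint_pos"],2))
print("shift mm",(R.T@(np.array([x,y,z])-o["tool_pos"])*1000).round(1),"turn",-((yaw-cy+180)%360-180))
E
python3 d.py .577 .0325 .238 150
```

```text
t 1.1333 [ 0.46158038 -0.13166621  0.23891786] yaw 97.05539160040689 F [ 0.3 -1.1 -0.7] T [-0.06 -0.05 -0.  ] w 0.04191941272404866 j [-0.52  0.21  1.63 -0.    1.3  -0.65]
shift mm [148.7 134.7   0.9] turn -52.94460839959311
```

Emit:
carry_out(
  steps=[
    [[148,134,0],-53,42],
    [[148,134,0],-53,42],
    [[148,134,0],-53,42],
    [[148,134,0],-53,42],
    [[148,134,0],-53,42],
    [[148,134,0],-53,42],
    [[148,134,0],-53,42],
    [[148,134,0],-53,42],
    [[148,134,0],-53,42],
    [[148,134,0],-53,42],
  ],
)

```text
time: 1.97
tool_pos: [0.5766, 0.029, 0.2386]
tcp_rot: [[-0.862, 0.506, -0.0], [0.506, 0.862, 0.0], [0.0, -0.0, -1.0]]
force: [-0.4, 0.4, -0.3]
gripper_width: 0.042
grip_force: 0.0
```

```bash
python3 d.py .577 .0325 .155 150
```

```text
t 1.9667 [0.57656773 0.02897201 0.23861774] yaw 149.5906595360682 F [-0.4  0.4 -0.3] T [ 0.02 -0.09  0.02] w 0.04195485535762943 j [-0.15  0.43  1.33 -0.    1.38 -1.19]
shift mm [ 1.4  3.3 83.6] turn -0.40934046393181234
```

Emit:
carry_out(
  steps=[
    [[1,4,40],0,42],
    [[1,4,80],0,42],
    [[1,4,80],0,42],
    [[1,4,80],0,42],
  ],
)

```text
time: 2.3
tool_pos: [0.5772, 0.0328, 0.1584]
tcp_rot: [[-0.863, 0.506, -0.003], [0.506, 0.863, 0.0], [0.003, -0.001, -1.0]]
force: [-0.0, -0.2, 0.5]
gripper_width: 0.0419
grip_force: 0.0
```

```bash
python3 d.py .577 .0325 .137 150
python3 - <<'E'
from h import *
s=cap("scene"); t=cap("top")
a=cv2.resize(s[0][160:260,210:330],None,fx=5,fy=5,interpolation=cv2.INTER_CUBIC)
cv2.imwrite("pics/a1.png",a)
E
```

```text
t 2.3 [0.57723783 0.03284193 0.15835417] yaw 149.61859593648902 F [-0.  -0.2  0.5] T [-0.01 -0.14  0.01] w 0.04185669865408413 j [-0.15  0.5   1.44 -0.    1.2  -1.19]
shift mm [-0.  -0.4 21.4] turn -0.38140406351098477
```

View pics/a1.png

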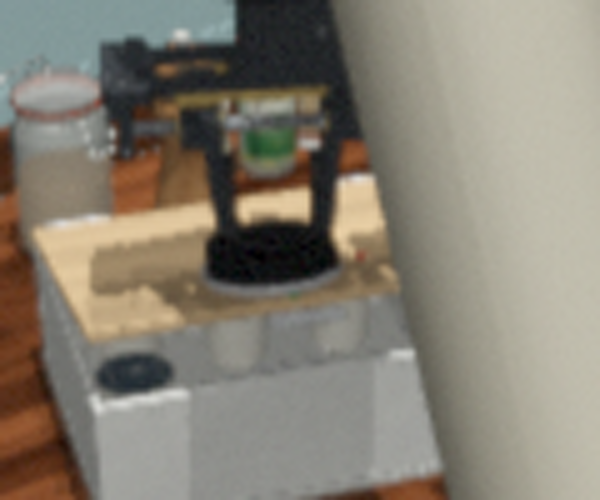

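The fingers sit just above the slot, around (275,235) in the crop, lined up with it. I'll go in gently.

Emit:
carry_out(
  steps=[
    [[0,0,8],0,42],
    [[0,0,16],0,42],
    [[0,0,22],0,42],
    [[0,0,26],0,42],
    [[0,0,26],0,42],
  ],
)

```text
time: 2.82
tool_pos: [0.5774, 0.033, 0.1318]
tcp_rot: [[-0.863, 0.505, -0.001], [0.505, 0.863, 0.0], [0.001, -0.001, -1.0]]
force: [-0.1, 0.3, 0.5]
gripper_width: 0.0421
grip_force: 0.1
```

```bash
python3 d.py .5725 .0343 .104 150
```

```text
t 2.8167 [0.57738513 0.03297098 0.13183356] yaw 149.6960107052232 F [-0.1  0.3  0.5] T [ 0.01 -0.14  0.02] w 0.04208058027724592 j [-0.15  0.53  1.47  0.    1.14 -1.19]
shift mm [ 4.8 -1.3 27.8] turn -0.30398929477681236
```

Emit:
carry_out(
  steps=[
    [[1,0,7],0,42],
    [[3,-1,14],0,42],
    [[4,-1,20],0,42],
    [[5,-1,26],0,42],
    [[5,-1,27],0,42],
    [[5,-1,27],0,42],
  ],
)

```text
time: 3.32
tool_pos: [0.5731, 0.0345, 0.1057]
tcp_rot: [[-0.863, 0.504, 0.0], [0.504, 0.863, -0.0], [-0.0, 0.0, -1.0]]
force: [2.1, -1.2, 4.6]
gripper_width: 0.0421
grip_force: 2.5
```

```bash
python3 d.py .5725 .0343 .102 150
```

```text
t 3.3167 [0.57311654 0.03451133 0.10566816] yaw 149.70357070928765 F [ 2.1 -1.2  4.6] T [-0.14 -0.37  0.02] w 0.04207105962761236 j [-0.14  0.55  1.51 -0.    1.08 -1.19]
shift mm [ 0.4 -0.5  3.7] turn -0.2964292907123536
```

Emit:
carry_out(
  steps=[
    [[0,0,1],0,42],
    [[0,0,2],0,42],
    [[0,0,3],0,42],
    [[0,0,3],0,42],
  ],
)

```text
time: 3.65
tool_pos: [0.573, 0.0346, 0.1034]
tcp_rot: [[-0.863, 0.504, 0.0], [0.504, 0.863, -0.0], [-0.0, 0.0, -1.0]]
force: [-1.3, 0.2, 6.9]
gripper_width: 0.0416
grip_force: 3.7
```

Emit:
carry_out(
  steps=[
    [[0,0,1],0,42],
    [[0,0,1.5],0,42],
    [[0,0,1.5],0,42],
  ],
)

```text
time: 3.9
tool_pos: [0.573, 0.0346, 0.1032]
tcp_rot: [[-0.864, 0.504, 0.001], [0.504, 0.864, -0.0], [-0.001, 0.0, -1.0]]
force: [-6.3, -0.4, 19.6]
gripper_width: 0.042
grip_force: 9.4
```

Emit:
carry_out(
  steps=[
    [[0,0,0],6,42],
    [[0,0,0],12,42],
    [[0,0,0],18,42],
    [[0,0,0],24,42],
    [[0,0,0],30,42],
    [[0,0,0],36,42],
    [[0,0,0],42,42],
    [[0,0,0],48,42],
    [[0,0,0],54,42],
    [[0,0,0],60,42],
  ],
)

```text
time: 4.73
tool_pos: [0.5726, 0.036, 0.1032]
tcp_rot: [[0.01, 1.0, -0.0], [1.0, -0.01, 0.002], [0.002, -0.0, -1.0]]
force: [-7.7, 9.0, 21.0]
gripper_width: 0.0415
grip_force: 10.2
```

```bash
python3 d.py .573 .0345 .102 71.5
```

```text
t 4.7333 [0.57258254 0.03603209 0.10315593] yaw 89.43352936319536 F [-7.7  9.  21. ] T [1.33 1.11 0.1 ] w 0.04151908722727074 j [-0.14  0.55  1.51  0.    1.07 -0.13]
shift mm [-1.5  0.4  1.2] turn 17.933529363195362
```

Emit:
carry_out(
  steps=[
    [[0,0,0],6,42],
    [[0,0,0],12,42],
    [[0,0,0],18,42],
    [[0,0,0],22,42],
    [[0,0,0],26,42],
    [[0,0,0],26,42],
  ],
)

```text
time: 5.23
tool_pos: [0.5734, 0.035, 0.1032]
tcp_rot: [[0.446, 0.895, 0.002], [0.895, -0.446, 0.0], [0.001, 0.002, -1.0]]
force: [-3.8, 1.4, 17.3]
gripper_width: 0.0422
grip_force: 8.8
```

```bash
python3 d.py .573 .0345 .102 60
python3 - <<'E'
from h import *
t=cap("top")
cv2.imwrite("pics/t2.png",cv2.resize(t[0][165:250,195:315],None,fx=6.6,fy=6.6,interpolation=cv2.INTER_CUBIC))
E
```

```text
t 5.2333 [0.57338443 0.03495124 0.10322924] yaw 63.52421361976877 F [-3.8  1.4 17.3] T [ 0.27  0.63 -0.09] w 0.042238804235654674 j [-0.14  0.55  1.51  0.    1.07  0.32]
shift mm [-0.6 -0.1  1.2] turn 3.524213619768773
```

View pics/t2.png

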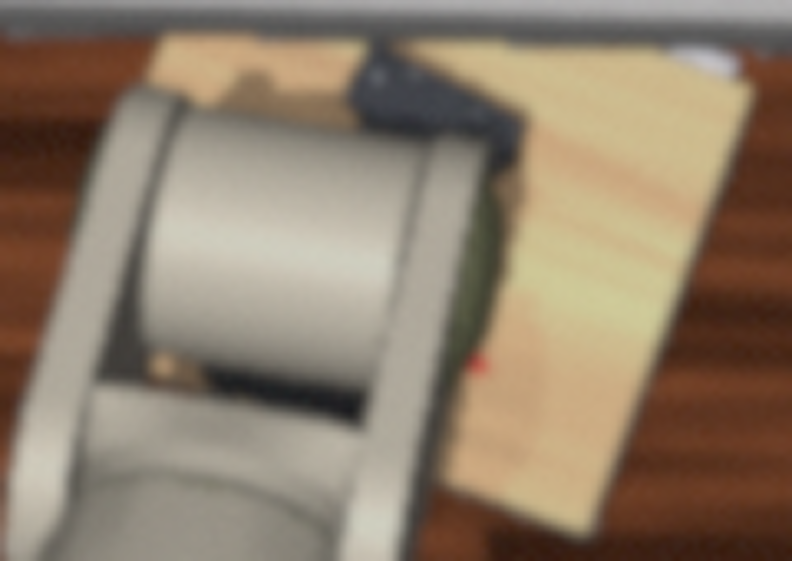

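The arm hides the fastener in this picture. I'll keep turning and go by the torque.

Emit:
carry_out(
  steps=[
    [[0,0,0],3,42],
    [[0,0,0],6,42],
    [[0,0,0],6,42],
  ],
)

```text
time: 5.53
tool_pos: [0.5742, 0.0356, 0.1033]
tcp_rot: [[0.531, 0.847, 0.004], [0.847, -0.531, -0.0], [0.002, 0.004, -1.0]]
force: [3.5, 5.9, 14.6]
gripper_width: 0.0419
grip_force: 37.8
```

```bash
python3 d.py .573 .0345 .102 55
```

```text
t 5.5333 [0.57419766 0.03558241 0.10327172] yaw 57.893558496008986 F [ 3.5  5.9 14.6] T [ 1.   -0.25  2.63] w 0.04189428154142417 j [-0.14  0.55  1.51  0.    1.07  0.42]
shift mm [-1.6 -0.4  1.3] turn 2.8935584960089784
```

The torque has risen to 2.6 N m, so the fastener is on its hard stop. I'll lift off the floor first, then back off within the play.

Emit:
carry_out(
  steps=[
    [[0,0,-2],-0.5,42],
    [[0,0,-5],-1,42],
    [[0,0,-6],-1,42],
    [[0,0,-6],-5,42],
    [[0,0,-7],-8,42],
    [[0,0,-7],-8,42],
  ],
)

```text
time: 6.03
tool_pos: [0.5723, 0.0348, 0.1077]
tcp_rot: [[0.41, 0.912, -0.002], [0.912, -0.41, 0.0], [-0.0, -0.002, -1.0]]
force: [0.5, 0.1, 0.4]
gripper_width: 0.0422
grip_force: 0.0
```

```bash
python3 d.py .573 .0345 .102 71
```

```text
t 6.0333 [0.57233541 0.03483084 0.10774645] yaw 65.81336011906187 F [0.5 0.1 0.4] T [-0.03 -0.14  0.01] w 0.04218943412032462 j [-0.14  0.55  1.51  0.    1.09  0.28]
shift mm [-0.   0.8  5.7] turn -5.186639880938117
```

Emit:
carry_out(
  steps=[
    [[0,0,-20],0,42],
    [[0,0,-50],0,42],
    [[0,0,-90],0,42],
    [[0,0,-110],0,42],
    [[-60,-8,-110],0,42],
    [[-150,-20,-110],0,42],
    [[-290,-34,-110],0,42],
    [[-290,-34,-110],0,42],
    [[-290,-34,-110],0,42],
    [[-290,-34,-110],0,42],
  ],
)

```text
time: 6.87
tool_pos: [0.4423, -0.1806, 0.218]
tcp_rot: [[0.413, 0.911, -0.001], [0.911, -0.413, 0.001], [0.0, -0.001, -1.0]]
force: [0.1, -1.6, 0.0]
gripper_width: 0.0423
grip_force: 0.0
```

```bash
python3 d.py .573 .0345 .102 71
python3 - <<'E'
from h import *
t=cap("top");s=cap("scene")
a=cv2.resize(t[0][165:250,195:315],(480,340),interpolation=cv2.INTER_CUBIC)
b=cv2.resize(s[0][190:275,210:330],(480,340),interpolation=cv2.INTER_CUBIC)
cv2.imwrite("pics/t3.png",cv2.resize(np.hstack([a,b]),(800,283)))
E
```

```text
t 6.8667 [ 0.44231438 -0.18061595  0.21796008] yaw 65.60201727536261 F [ 0.1 -1.6  0. ] T [-0.03 -0.08  0.  ] w 0.0422938190142958 j [-0.63  0.23  1.67  0.    1.25 -0.21]
shift mm [249.8  30.3 116. ] turn -5.397982724637387
```

View pics/t3.png

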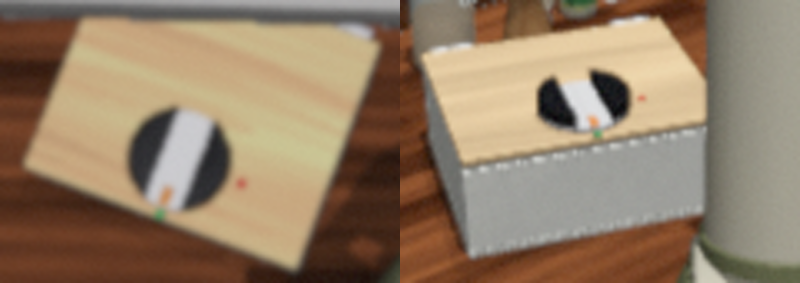

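The lid is shut, and the orange mark at (167,193) points at the green dot at (160,214), so the fastener is locked. The arm is clear.

Emit:
carry_out(
  steps=[
    [[0,0,0],0,42],
    [[0,0,0],0,42],
    [[0,0,0],0,42],
  ],
)

```text
time: 7.22
tool_pos: [0.4444, -0.1785, 0.2181]
tcp_rot: [[0.41, 0.912, -0.0], [0.912, -0.41, 0.001], [0.0, -0.001, -1.0]]
force: [0.2, 0.1, 0.1]
gripper_width: 0.0419
grip_force: 0.0
```

```bash
python3 -c "
from bench import env
print(env.close_job())"
```

```text
the job is handed in; nothing more can be done
None
```

The lid was pushed shut and the fastener turned clockwise to its stop; the last pictures show the lid down with the mark at the green dot, and the job was handed in at about 7 s with the arm clear (no verdict was returned).

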